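# Check a pine panel with a pin moisture meter and hold the reading up

## Robot

A 7-joint arm with a two-finger parallel gripper is mounted at the origin on the work surface. World frame = base frame: x ahead of the robot, y to its left, z up, the work surface at z = 0. Lengths are in m, angles in degrees, forces in N, time in s.
With the tool pointing down it reaches from about 0.425 to 0.875 m from the base axis. Payload 4.7 kg.
Tool frame: the origin (TCP) lies on the centre line of the jaws, within the pads' length; the fingertips stand 22 mm ahead of it and the grasp point (between the pads) lies 3 mm ahead of it (manip.tip_extent is the z of the fingertips in the tool frame, in m); z points along the fingers, y is the line along which they close (so a half turn about z gives the same grasp; the last joint's range is limited). The gripper opens to 87 mm and grips with 3 to 60 N. Pads are 19 mm wide; open, the fingers measure 117 mm over their backs; the gripper's body (75 mm by 190 mm) begins 51 mm behind the grasp point.
Start: joints at [68.531, 18.392, -4.016, 83.108, 1.295, 78.541, -3.26], TCP at [0.246, -0.602, 0.245] pointing down, gripper open.
Joint ranges: [-163.93, 163.93], [-17.29, 119.83], [-79.2, 71.16], [3.27, 140.29], [-89.18, 269.18], [5.43, 117.66], [-154.24, 154.24]. Speed limits (degrees/s): [147.25, 147.25, 180, 180, 180, 180, 180].

## Interface

Orientations are given as a 3x3 rotation matrix whose columns are the frame's x, y, z axes.
In Python, from station import manip gives the robot as it stands.
- The arm moves only by the tool send_rows, never from a script. Its argument "plan" is a list of rows, each a list of 5 numbers: the shift along the tool's x, y, z in mm, then the turn about the tool's z in degrees, then the closure, from 0 (fully open) to 1 (shut). A call has 1 to 8 rows; each row is the pose to reach, as a shift and turn from the pose commanded when the call began, along the tool's axes at that moment; what a row does not reach only later rows make up. A row lasts 1/8 s, in which the tool goes at most 62.5 mm and 10.7 degrees, less where a joint would pass 70% of its speed; a pose out of reach is approached as far as the arm can. A call with a gripper value outside its range is refused whole. The fingers move at their own pace and stop on an object; the grip force is fixed at half the most. Time passes only in rows, so rows that repeat a pose let the fingers close. It gives the time, the measured TCP pose, the force, the opening and the grip force at its end, in the units of the state.
- manip.state(): the state, without advancing time (a new reading comes with each control period).
- manip.read_camera(name): name is "scene" or "side" or "wrist"; returns the picture (420x560x3 uint8, blue, green, red); there is no depth.
- manip.calibration(name): a dict with "intrinsics" (3x3 intrinsics, pixels), "k1" (the pictures are not rectified: a ray, as slopes to the right and down, at radius r is drawn at 1 + k1 r^2 times it, then the intrinsics apply), "rvec" (rotation vector, rad) and "tvec" (3), from world to camera coordinates, as OpenCV has them. Camera axes: x right, y down, z forward; pixel columns grow to the right and rows downward; lengths in m; the calibration is good to about 2 mm. A picture is of the moment at which its call begins: read the wrist's pose just before it. calibration takes no time and is no camera call; for the wrist camera it gives the pose at the moment of the call.
- manip.hand_in(): hands the job in; it is judged then, once.
Trained networks look in the newest picture that a camera, given by its name, has taken for a name from the list of things; names that differ only in an ending like _2 or _b are one class to them, and where a whole thing is asked for, a point or a joint stands for the part that bears it (a point fixed in the world has none). Each returns a list of dicts, best first, with "p" (0 to 1); they miss things now and then, are a little off and sometimes report something else, mostly with a low value. They report only what shows in the picture. A call takes as long as a camera call. They do not tell look-alikes from the thing itself.
- manip.cut_out(camera, thing): "pixels" (420x560 bool, what is visible of it) and "centre" ([column, row] in pixels, amid what is visible of it).
- manip.pinpoint(camera, thing): "centre" ([column, row] in pixels: a listed point, or the origin of a listed thing).
The state is a dict: "clock": time; "joint_positions": joint angles; "dq": joint speeds; "effort": joint torques, N m; "tool_pos": TCP position; "ee_rot": TCP orientation; "contact_force": force on the tool from outside, world axes, zero at the start; "moment": the same for the moment, N m; "width": finger opening in m; "grip_force": force on a finger pad.
Only numpy, scipy, OpenCV 4.12 (cv2) and the standard library are available. Lean on these libraries where they do the work, as an engineer would, in place of code of your own. Each camera call takes 0.05 s, during which the arm holds its last target. There are 200 camera calls.

## Task

Draw the pin moisture meter up out of its maple block and, holding it upright with its two pins in line with the panel's grain (its long direction), press both pins lightly onto each of the three pencilled crosses on the laminated pine panel for half a second, centred on the cross: begin with the cross at the end nearer the meter's block, then the middle one, then the one at the other end. Then lift the meter until its pins are at least 15 cm above the bench, tip it about 45 degrees so that its screen looks up, and finish like that, still gripping it and holding it still in the air. Leave the panel and everything else on the bench where they lie.

Things in the scene. Friction and masses are not known exactly. Their poses are not given: they have to be found in the camera images.
- meter: Dark plastic pin moisture meter, 142 mm long, 0.14 kg, stiff, standing pins down in the block. Origin midway between the pin tips; z up from pins to top; x out of the screen face; y across, along the line of the pins. Body 46 (y) x 24 (x) mm from 42 to 142 mm up, screen centre at 118; nose 36 x 20 mm from 10 to 42 mm. In the block the screen faces away from the robot (+x within 25 deg).
- pin_left (a point): Tip of the meter's steel pin at +8 mm along the meter's y. Each pin is 3.2 mm thick and sticks out 10 mm below the nose; the two are 16 mm apart.
- pin_right (a point): Tip of the meter's pin at -8 mm along the meter's y.
- block: Fixed maple bench block holding the meter, 76 (x) x 104 (y) x 64 mm high; origin centre of its underside. Pocket in its top 27 x 49 mm, 50 mm deep, 1.5 mm clear all round; the meter's pin tips stand 4 mm above the bench, so it must rise over 60 mm to clear, and its body is free to grip from 64 mm up. It stands at the left (+y) or right (-y) end of the panel, the tin at the other.
- panel: Laminated pine panel to be tested, loose, lying flat on the bench, 380 mm long (its y, the grain and glue-line direction), 150 mm wide (its x), 27 mm thick, 0.78 kg; origin centre of its underside, z up. It carries three pencilled crosses on its top face. Its y lies within about 15 degrees of the robot's y.
- cross_left (a point): Centre, on the panel's top face, of the pencilled cross (strokes 30 mm long) near the panel's +y end.
- cross_mid (a point): Centre, on the panel's top face, of the pencilled cross near the panel's middle.
- cross_right (a point): Centre, on the panel's top face, of the pencilled cross near the panel's -y end.
- tin: Round tin of wax, 84 mm across, 75 mm high, standing on the bench at the end of the panel away from the block; origin centre of its underside. To be left alone.
- square: Chrome steel square lying flat on the bench on the robot's side of the panel, stock 110 x 26 x 16 mm, blade 150 x 28 x 3 mm; origin under the middle of the stock. To be left alone.
- caul_a: Maple caul, 280 x 28 x 22 mm, lying along y on the bench beyond the panel; origin centre of its underside. To be left alone.
- caul_b: A second such caul, beyond the panel to the left. To be left alone.
- caul_c: A third such caul, lying on top of the second. To be left alone.
- scraper: Blue plastic scraper, 150 mm long, 50 mm wide, 6 mm thick, lying flat on the far half of the panel, clear of the crosses; origin on its underside, 75 mm from its tips. To be left alone.
- pencil: Flat carpenter's pencil, 172 x 13 x 7 mm, lying on the far half of the panel; origin on its underside, 75 mm from its blunt end. To be left alone.
- vise: Fixed iron bench vise with jaws 100 mm wide, 145 mm high, at the bench's right-hand edge; origin centre of its round foot. Not used.
Things that resemble listed ones, but are neither listed nor needed, are in the scene too. Leave any green or red look-alike of the meter alone.

How it is judged (in metres and radians):
On the way, in this order (a step that is already met when the one before it is completed fails the run):
1. the meter is drawn clear of its block, held in the fingers (z of meter in the frame of block above 0.066 m and contact force between meter and the fingers above 1 N), for 0.1 s.
2. both pins pressed on the cross at the block's end of the panel (((world y of block above 0 m and (horizontal distance between meter and cross_left below 0.008 m and contact force between meter and panel above 0.5 N and z of each of pin_left, pin_right in the frame of panel below 0.029 m and angle between meter's own z axis and vertical below 0.21 rad and angle between the y axis of meter and the y axis of panel, either way round below 0.26 rad and contact force between meter and the fingers above 1 N)) or (world y of block below 0 m and (horizontal distance between meter and cross_right below 0.008 m and contact force between meter and panel above 0.5 N and z of each of pin_left, pin_right in the frame of panel below 0.029 m and angle between meter's own z axis and vertical below 0.21 rad and angle between the y axis of meter and the y axis of panel, either way round below 0.26 rad and contact force between meter and the fingers above 1 N)))), for 0.3 s.
3. both pins pressed on the middle cross (horizontal distance between meter and cross_mid below 0.008 m and contact force between meter and panel above 0.5 N and z of each of pin_left, pin_right in the frame of panel below 0.029 m and angle between meter's own z axis and vertical below 0.21 rad and angle between the y axis of meter and the y axis of panel, either way round below 0.26 rad and contact force between meter and the fingers above 1 N), for 0.3 s.
4. both pins pressed on the cross at the other end (((world y of block above 0 m and (horizontal distance between meter and cross_right below 0.008 m and contact force between meter and panel above 0.5 N and z of each of pin_left, pin_right in the frame of panel below 0.029 m and angle between meter's own z axis and vertical below 0.21 rad and angle between the y axis of meter and the y axis of panel, either way round below 0.26 rad and contact force between meter and the fingers above 1 N)) or (world y of block below 0 m and (horizontal distance between meter and cross_left below 0.008 m and contact force between meter and panel above 0.5 N and z of each of pin_left, pin_right in the frame of panel below 0.029 m and angle between meter's own z axis and vertical below 0.21 rad and angle between the y axis of meter and the y axis of panel, either way round below 0.26 rad and contact force between meter and the fingers above 1 N)))), for 0.3 s.
At the end, for the whole second after the job is handed in: The meter is held still in the fingers (grip over 1 N), touching neither vise, panel, block nor tin, both pin tips more than 140 mm above the bench, with the screen's outward normal (meter x) 27 to 63 degrees from straight up (height (world z) of each of meter, pin_left, pin_right above 0.14 m and angle between meter's own x axis and vertical between 0.47 and 1.1 rad and contact force between meter and the fingers above 1 N and contact force between meter and vise below 0.1 N and contact force between meter and panel below 0.1 N and contact force between meter and block below 0.1 N and contact force between meter and tin below 0.1 N and linear speed of meter below 0.03 m/s and angular speed of meter below 0.3 rad/s); the arm keeps its last pose, push and grip.
It fails at once if the tin, square, scraper, pencil or a caul is moved more than 20 mm (distance of any of tin, square, caul_a, caul_b, caul_c, scraper, pencil from where it was at the start of the episode above 0.02 m).
It fails at once if the panel is pushed more than 15 mm (distance of panel from where it was at the start of the episode above 0.015 m).
It fails at once if the pins are pressed on the panel with more than 40 N (contact force between meter and panel above 40 N).
It also fails if it takes over 64 s, if anything falls off the work surface, if the arm or the gripper's body presses on something with over 40 N, if the wrist force passes 120 N, or if a joint passes its speed limit or range.

## Working session

There is one attempt and no reset: what is moved stays moved. The work goes in short steps, Python scripts to look and compute and a tool call to move; the robot and the scene stay as the last step left them, time stands still between calls to the robot, and variables do not carry over. Pictures are saved under pics/ and viewed, at most 11 in all, crops included, and the job is handed in when it is done.

Besides the shell and the picture viewer there is one more tool, called after "Call:" as a command line: name --pt "numbers of a row" for each row, then --argument value for the rest. send_rows: Moves the arm, as the interface text tells. Its arguments: {"type":"object","properties":{"plan":{"type":"array"}},"required":["plan"]}

```bash
ls; mkdir -p pics
cat > h.py <<'E'
import numpy as np, cv2
from station import manip
def cal(c):
    k=manip.calibration(c); K=np.array(k["intrinsics"],float); R=cv2.Rodrigues(np.array(k["rvec"],float))[0]; t=np.array(k["tvec"],float).ravel()
    return K,float(k["k1"]),R,t
def D(k1): return np.array([k1,0,0,0,0.])
def ray(c,px):
    K,k1,R,t=cal(c)
    u=cv2.undistortPoints(np.array([[px]],float),K,D(k1)).ravel()
    return -R.T@t, R.T@np.array([u[0],u[1],1])
def onz(c,px,z):
    o,d=ray(c,px); return o+d*(z-o[2])/d[2]
def proj(c,P):
    K,k1,R,t=cal(c)
    return cv2.projectPoints(np.array(P,float).reshape(-1,1,3),cv2.Rodrigues(R)[0],t,K,D(k1))[0].reshape(-1,2)
E
python3 - <<'E'
from h import *
np.set_printoptions(precision=3,suppress=True)
a=manip.read_camera("scene");b=manip.read_camera("side")
cv2.imwrite("pics/scene.png",a);cv2.imwrite("pics/side.png",b)
for c in("scene","side"):
    K,k1,R,t=cal(c);print(c,-R.T@t,K[0,0],k1,(R.T)[:,2])
for n,z in[("meter",.004),("block",0),("panel",0),("cross_left",.027),("cross_mid",.027),("cross_right",.027),("tin",0)]:
    for c in("scene","side"):
        for q in manip.pinpoint(c,n)[:3]:print(n,c,round(q["p"],2),np.round(q["centre"],1),onz(c,q["centre"],z))
print(manip.state()["clock"],manip.tip_extent)
E
```

```text
pics
scene [ 1.308 -0.769  0.761] 457.43260814649256 0.03053121983545919 [-0.607  0.533 -0.59 ]
side [-0.246  0.747  0.789] 450.9927522751064 -0.031542177253617805 [ 0.6   -0.611 -0.517]
meter scene 0.63 [222.7 268.4] [ 0.642 -0.353  0.004]
meter side 0.71 [373.4 219. ] [ 0.414 -0.344  0.004]
meter side 0.61 [321.7 199.2] [ 0.623 -0.331  0.004]
meter side 0.55 [351.6 206.4] [ 0.515 -0.361  0.004]
block scene 0.84 [190.6 243.9] [ 0.516 -0.362 -0.   ]
block scene 0.74 [ 89.1 279.8] [ 0.475 -0.603 -0.   ]
block side 0.93 [349.7 206. ] [ 0.526 -0.365  0.   ]
block side 0.6 [266.8 246.5] [ 0.565 -0.005  0.   ]
panel scene 0.79 [306.9 193.6] [0.541 0.015 0.   ]
panel side 0.78 [265.4 247.9] [0.563 0.003 0.   ]
cross_left scene 0.55 [334.5 167.6] [0.521 0.148 0.027]
cross_left side 0.69 [237.3 268.5] [0.523 0.146 0.027]
cross_mid scene 0.71 [309.5 189. ] [0.557 0.009 0.027]
cross_mid scene 0.33 [335. 191.] [0.61  0.058 0.027]
cross_mid side 0.96 [267.7 240.6] [ 0.557 -0.002  0.027]
cross_mid side 0.19 [301.5 266.6] [0.401 0.022 0.027]
cross_right side 0.93 [305.7 225. ] [ 0.53  -0.141  0.027]
tin scene 0.88 [374.4 151.3] [0.505 0.362 0.   ]
tin side 0.65 [179.6 320.2] [0.501 0.355 0.   ]
tin side 0.31 [305.8 226. ] [ 0.553 -0.169  0.   ]
0.8 0.022
```

View pics/scene.png

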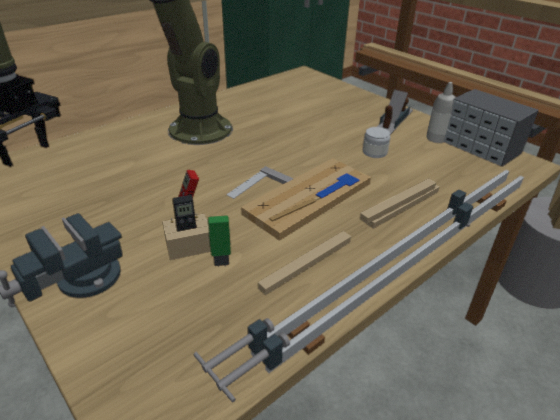

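View pics/side.png

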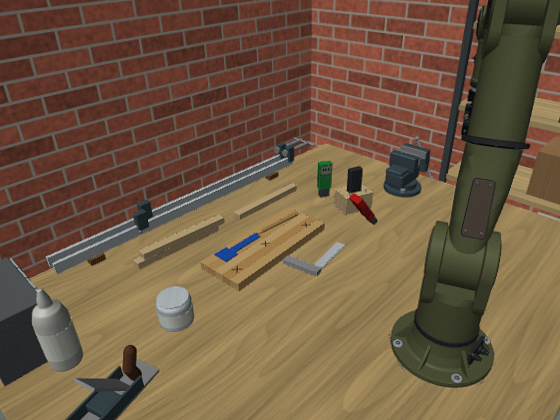

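The scene image shows three possible meters. The black one stands in the block at scene (184,212) / side (354,178), the green one stands free at (220,240), and the red one leans at (189,183). I choose the black one in the block. The block is at the −y end, so the order is right, mid, left.

Run:
```python
from h import *
np.set_printoptions(precision=3,suppress=True)
s=manip.state();print(s["ee_rot"],s["tool_pos"],s["width"])
R=np.array(s["ee_rot"]);
for P in [(.46,-.37,.30)]: print("shift mm",1000*R.T@(np.array(P)-s["tool_pos"]))
K,k1,Rc,t=cal("wrist");print(R.T@((-Rc.T@t)-s["tool_pos"]), R.T@Rc.T)
```

```text
[[ 0.925  0.379 -0.   ]
 [ 0.379 -0.925 -0.   ]
 [-0.     0.    -1.   ]] [ 0.246 -0.602  0.245] 0.08714946183318628
shift mm [ 285.448 -133.243  -55.42 ]
[ 0.073  0.    -0.139] [[-0.001 -0.963 -0.269]
 [ 1.    -0.001 -0.   ]
 [-0.    -0.269  0.963]]
```

Call:
send_rows --pt "30 -12 -60 8 0" --pt "85 -35 -60 16 0" --pt "140 -65 -60 22 0" --pt "195 -90 -60 22.3 0" --pt "250 -115 -60 22.3 0" --pt "285 -133 -60 22.3 0" --pt "285 -133 -60 22.3 0" --pt "285 -133 -60 22.3 0"

```text
clock: 1.8
tool_pos: [0.459, -0.3713, 0.3046]
ee_rot: [[1.0, -0.001, -0.001], [-0.001, -1.0, -0.001], [-0.001, 0.001, -1.0]]
contact_force: [-0.4, -0.3, -0.1]
width: 0.087
grip_force: 0.0
```

Run:
```python
from h import *
np.set_printoptions(precision=3,suppress=True)
s=manip.state();print(s["ee_rot"],s["tool_pos"],s["clock"])
im=manip.read_camera("wrist");cv2.imwrite("pics/w1.png",im)
for n,z in[("meter",.146),("block",0.064)]:
    for q in manip.cut_out("wrist",n)[:3]:
        m=np.argwhere(q["pixels"])[:,::-1]
        print(n,round(q["p"],2),q["centre"],cv2.minAreaRect(m.astype(np.float32)),onz("wrist",q["centre"],z))
    for q in manip.pinpoint("wrist",n)[:3]: print(n,q["p"],q["centre"],onz("wrist",q["centre"],0))
```

```text
[[ 1.    -0.001 -0.001]
 [-0.001 -1.    -0.001]
 [-0.001  0.001 -1.   ]] [ 0.459 -0.371  0.305] 1.8
meter 0.94 [204.8, 83.5] ((203.51524353027344, 79.19241333007812), (28.62725830078125, 135.2000274658203), 7.236921787261963) [ 0.552 -0.318  0.146]
meter 0.75 [178.6, 192.4] ((181.92835998535156, 193.24362182617188), (117.49405670166016, 38.65678405761719), 16.389541625976562) [ 0.463 -0.289  0.146]
meter 0.59 [274.1, 126.3] ((273.10650634765625, 128.0443878173828), (55.000003814697266, 30.769235610961914), 22.61986541748047) [ 0.519 -0.373  0.146]
meter 0.82 [274.3, 124.2] [ 0.515 -0.373  0.   ]
meter 0.59 [240.7, 211.7] [ 0.403 -0.328  0.   ]
block 0.68 [275.2, 109.7] ((271.6423034667969, 123.30648803710938), (101.38131713867188, 75.20330047607422), 23.334041595458984) [ 0.532 -0.374  0.064]
block 0.63 [271.7, 122.6] [ 0.517 -0.369  0.   ]
```

View pics/w1.png

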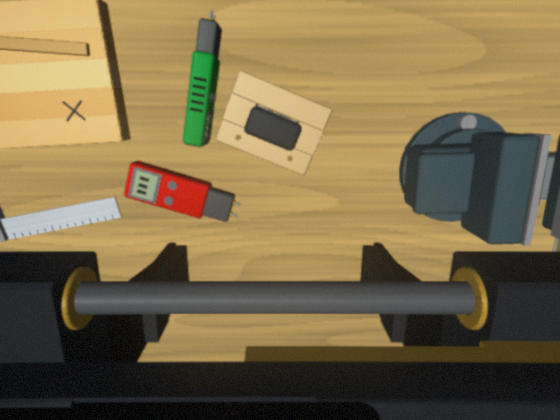

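The wrist view shows the black meter in the block at (274,126), its long side at about 23° in the image. The green look-alike lies flat at (204,83) and the red one at (180,192), both clear of the fingers' path.

Call:
send_rows --pt "20 0 30 8 0" --pt "40 0 60 16 0" --pt "59 0 90 23 0" --pt "59 0 100 23 0" --pt "59 0 100 23 0" --pt "59 0 100 23 0"

```text
clock: 2.8
tool_pos: [0.5184, -0.3715, 0.2063]
ee_rot: [[0.92, -0.391, 0.002], [-0.391, -0.92, -0.002], [0.002, 0.001, -1.0]]
contact_force: [-0.1, -0.0, -0.3]
width: 0.0871
grip_force: 0.0
```

Run:
```python
from h import *
np.set_printoptions(precision=3,suppress=True)
s=manip.state();print(s["ee_rot"],s["tool_pos"],s["clock"])
im=manip.read_camera("wrist");cv2.imwrite("pics/w2.png",im[60:400,80:480])
for n,z in[("meter",.146),("block",0.064)]:
    for q in manip.cut_out("wrist",n)[:3]:
        m=np.argwhere(q["pixels"])[:,::-1]; r=cv2.minAreaRect(m.astype(np.float32))
        print(n,round(q["p"],2),q["centre"],r,onz("wrist",r[0],z))
c=np.array(s["tool_pos"]);R=np.array(s["ee_rot"]);print(proj("wrist",[[c[0],c[1],.146]]+[list(c[:2]+R[:2,1]*k)+[.146] for k in(-.023,.023)]))
```

```text
[[ 0.92  -0.391  0.002]
 [-0.391 -0.92  -0.002]
 [ 0.002  0.001 -1.   ]] [ 0.518 -0.371  0.206] 2.8
meter 0.82 [176.6, 184.3] ((175.50616455078125, 179.34353637695312), (160.94192504882812, 38.84146499633789), 72.8240966796875) [ 0.573 -0.333  0.146]
meter 0.7 [273.1, 224.7] ((272.0, 220.99996948242188), (73.99998474121094, 65.99998474121094), -0.0) [ 0.528 -0.375  0.146]
meter 0.6 [201.0, 319.0] ((211.0294189453125, 307.1176452636719), (46.324302673339844, 102.83509826660156), 75.96376037597656) [ 0.49  -0.316  0.146]
block 0.77 [275.5, 180.9] ((272.8954162597656, 197.82054138183594), (95.4147720336914, 127.03897857666016), 89.30972290039062) [ 0.523 -0.372  0.064]
[[273.704 236.801]
 [235.639 236.855]
 [311.772 236.757]]
```

View pics/w2.png

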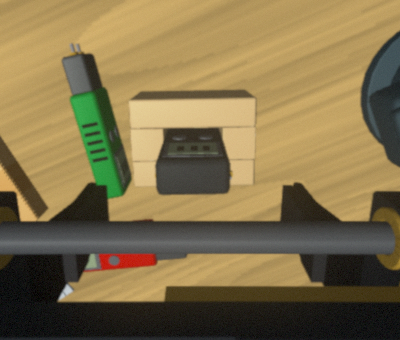

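The crop shows the black meter's top face centred at about (193,176) in the crop, squared with the jaws. The red and green ones are off to the side, so I descend and grip.

Call:
send_rows --pt "0 0 40 0 0" --pt "0 0 75 0 0" --pt "0 0 94 0 0" --pt "0 0 94 0 0" --pt "0 0 94 0 1" --pt "0 0 94 0 1" --pt "0 0 94 0 1" --pt "0 0 94 0 1"

```text
clock: 3.95
tool_pos: [0.5189, -0.3706, 0.111]
ee_rot: [[0.92, -0.391, 0.001], [-0.391, -0.92, -0.001], [0.001, 0.0, -1.0]]
contact_force: [-0.1, -0.6, -0.1]
width: 0.0547
grip_force: 0.0
```

Call:
send_rows --pt "0 0 0 0 1" --pt "0 0 0 0 1" --pt "0 0 -10 0 1" --pt "0 0 -25 0 1" --pt "0 0 -45 0 1" --pt "0 0 -70 0 1" --pt "0 0 -90 0 1" --pt "0 0 -90 0 1"

```text
clock: 4.95
tool_pos: [0.5199, -0.3712, 0.2035]
ee_rot: [[0.92, -0.391, 0.004], [-0.391, -0.92, -0.003], [0.005, 0.001, -1.0]]
contact_force: [1.2, -0.5, -1.9]
width: 0.0458
grip_force: 29.9
```

Call:
send_rows --pt "-20 -34 -60 0 1" --pt "-45 -75 -90 -6 1" --pt "-72 -122 -115 -12 1" --pt "-100 -170 -115 -18 1" --pt "-128 -218 -115 -23 1" --pt "-160 -270 -115 -23 1" --pt "-191 -322 -115 -23 1" --pt "-191 -322 -115 -23 1"

```text
clock: 5.95
tool_pos: [0.4678, 0.0066, 0.3154]
ee_rot: [[1.0, 0.01, -0.0], [0.01, -1.0, 0.001], [-0.0, -0.001, -1.0]]
contact_force: [-0.1, -1.0, -1.4]
width: 0.0462
grip_force: 29.9
```

Call:
send_rows --pt "0 0 0 0 1" --pt "0 0 0 0 1"

```text
clock: 6.2
tool_pos: [0.4688, -0.001, 0.315]
ee_rot: [[1.0, -0.003, -0.001], [-0.003, -1.0, -0.0], [-0.001, 0.0, -1.0]]
contact_force: [-0.1, -0.1, -1.4]
width: 0.0457
grip_force: 29.9
```

Run:
```python
from h import *
np.set_printoptions(precision=4,suppress=True)
s=manip.state();print(s["ee_rot"],s["tool_pos"],s["clock"],s["contact_force"],s["grip_force"])
im=manip.read_camera("wrist");cv2.imwrite("pics/w3.png",im)
for n in["cross_left","cross_mid","cross_right"]:
    for q in manip.pinpoint("wrist",n)[:3]: print(n,round(q["p"],2),q["centre"],onz("wrist",q["centre"],.027))
for n in["pin_left","pin_right","meter"]:
    for q in manip.pinpoint("wrist",n)[:3]: print(n,round(q["p"],2),q["centre"],onz("wrist",q["centre"],s["tool_pos"][2]-.107))
for c in("scene","side"):
  manip.read_camera(c)
  for n in["cross_left","cross_mid","cross_right"]:
    for q in manip.pinpoint(c,n)[:1]: print(c,n,round(q["p"],2),q["centre"],onz(c,q["centre"],.027))
```

```text
[[ 1.     -0.0031 -0.001 ]
 [-0.0031 -1.     -0.    ]
 [-0.001   0.     -1.    ]] [ 0.4688 -0.001   0.315 ] 6.2 [-0.0709 -0.1126 -1.422 ] 29.87665379885584
cross_left 0.75 [148.0, 126.8] [0.5232 0.1485 0.027 ]
cross_mid 0.55 [264.2, 100.5] [0.5526 0.0105 0.027 ]
pin_left 0.81 [527.4, 211.7] [ 0.4699 -0.1846  0.208 ]
pin_left 0.76 [265.0, 217.4] [0.466  0.0063 0.208 ]
pin_left 0.58 [554.3, 19.2] [ 0.5957 -0.1767  0.208 ]
pin_right 0.93 [285.8, 215.4] [ 0.4675 -0.0088  0.208 ]
pin_right 0.83 [546.0, 24.9] [ 0.5926 -0.172   0.208 ]
pin_right 0.78 [519.7, 220.4] [ 0.4633 -0.1801  0.208 ]
meter 0.72 [548.7, 23.1] [ 0.5937 -0.1734  0.208 ]
meter 0.71 [522.8, 215.1] [ 0.4674 -0.1815  0.208 ]
meter 0.65 [276.0, 215.0] [ 0.4678 -0.0015  0.208 ]
scene cross_left 0.64 [333.2, 167.8] [0.5196 0.1444 0.027 ]
scene cross_mid 0.71 [307.7, 187.1] [0.5463 0.0114 0.027 ]
scene cross_right 0.6 [260.9, 204.3] [ 0.5258 -0.1443  0.027 ]
side cross_left 0.88 [240.6, 266.7] [0.5222 0.1351 0.027 ]
side cross_mid 0.96 [262.9, 243.7] [0.5556 0.0186 0.027 ]
side cross_right 0.63 [303.6, 227.5] [ 0.5254 -0.1263  0.027 ]
```

View pics/w3.png

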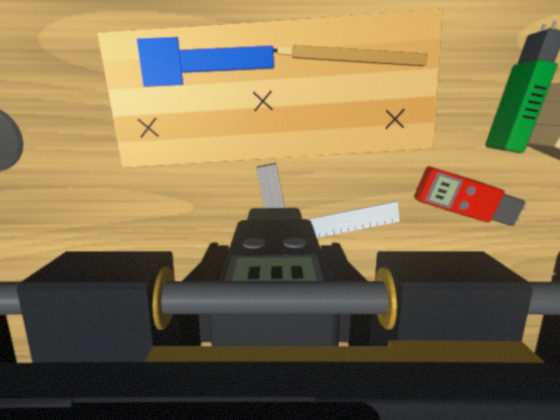

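The wrist view shows the three crosses at (148,127), (263,100) and (395,119), and the panel's near edge running from (122,166) to (434,148). The meter is held upright with its screen toward the camera.

```bash
cat > c.py <<'E'
from h import *
def cross(im,px,r=16):
    g=cv2.cvtColor(im,cv2.COLOR_BGR2GRAY); b=cv2.morphologyEx(g,cv2.MORPH_BLACKHAT,np.ones((9,9)))
    x,y=int(px[0]),int(px[1]); w=b[y-r:y+r+1,x-r:x+r+1]; m=np.argwhere(w>max(20,.5*w.max()))
    lo,hi=m.min(0),m.max(0)
    return (lo+hi)[::-1]/2+[x-r,y-r], len(m)
E
python3 - <<'E'
from c import *
np.set_printoptions(precision=4,suppress=True)
im=cv2.imread("pics/w3.png")
for p in[(148,127),(263,100),(395,119)]:
    c,n=cross(im,p);print(c,n,onz("wrist",c,.027))
a,b=[onz("wrist",p,.027) for p in((122,166),(434,148))];print("near",a,b,np.degrees(np.arctan2(-(a-b)[0],(a-b)[1])))
a,b=[onz("wrist",p,.027) for p in((100,34),(441,9))];print("far",a,b,np.degrees(np.arctan2(-(a-b)[0],(a-b)[1])))
s=manip.state();print(s["tool_pos"],s["ee_rot"])
E
```

```text
[147.5 127. ] 91 [0.5227 0.1506 0.027 ]
[262.  100.5] 86 [0.5527 0.0144 0.027 ]
[394.5 118.5] 98 [ 0.532  -0.1417  0.027 ]
near [0.4763 0.1864 0.027 ] [ 0.4974 -0.1923  0.027 ] 3.1936434981598367
far [0.6228 0.1927 0.027 ] [ 0.6467 -0.1812  0.027 ] 3.669743062962567
[0.4688 0.0006 0.3155] [[ 1.     -0.0004  0.    ]
 [-0.0004 -1.     -0.0001]
 [ 0.      0.0001 -1.    ]]
```

Call:
send_rows --pt "20 45 30 -3.4 1" --pt "40 92 65 -3.4 1" --pt "63 135 105 -3.4 1" --pt "63 144 140 -3.4 1" --pt "63 144 150 -3.4 1" --pt "63 144 150 -3.4 1" --pt "63 144 150 -3.4 1"

```text
clock: 7.82
tool_pos: [0.533, -0.1425, 0.1676]
ee_rot: [[0.998, 0.061, 0.003], [0.061, -0.998, -0.001], [0.003, 0.001, -1.0]]
contact_force: [-0.3, -0.5, -0.5]
width: 0.046
grip_force: 29.9
```

```bash
cat > l.py <<'E'
from c import *
import sys
np.set_printoptions(precision=4,suppress=True)
s=manip.state();print(s["ee_rot"],s["tool_pos"],s["clock"],s["contact_force"])
im=manip.read_camera("wrist");cv2.imwrite(sys.argv[1],im)
R=np.array(s["ee_rot"]);T=np.array(s["tool_pos"])
zt=T[2]-.107
print("tcp proj cross-plane",proj("wrist",[[T[0],T[1],.027]]),"pins",proj("wrist",[T+R@[0,k,.107] for k in(.008,-.008)]))
for n in["cross_left","cross_mid","cross_right"]:
    for q in manip.pinpoint("wrist",n)[:2]: print(n,round(q["p"],2),q["centre"],onz("wrist",q["centre"],.027))
for n in["pin_left","pin_right","meter"]:
    for q in manip.pinpoint("wrist",n)[:2]: print(n,round(q["p"],2),q["centre"],onz("wrist",q["centre"],zt))
E
python3 l.py pics/w4.png
```

```text
[[ 0.9982  0.0606  0.0032]
 [ 0.0606 -0.9982 -0.001 ]
 [ 0.0031  0.0012 -1.    ]] [ 0.533  -0.1425  0.1676] 7.825 [-0.2643 -0.4649 -0.5218]
tcp proj cross-plane [[273.2447 202.6725]] pins [[284.2483 213.7102]
 [262.4113 213.7433]]
cross_mid 0.92 [78.7, 167.9] [0.5522 0.0139 0.027 ]
cross_right 0.87 [273.3, 205.2] [ 0.5303 -0.1431  0.027 ]
pin_left 0.91 [500.4, 87.7] [ 0.6278 -0.2875  0.0606]
pin_left 0.66 [264.4, 218.5] [ 0.5287 -0.1368  0.0606]
pin_right 0.97 [285.8, 214.3] [ 0.5327 -0.1522  0.0606]
pin_right 0.9 [491.9, 87.4] [ 0.6275 -0.2818  0.0606]
meter 0.7 [494.7, 88.8] [ 0.6265 -0.2837  0.0606]
meter 0.57 [274.3, 214.9] [ 0.5317 -0.1439  0.0606]
```

View pics/w4.png

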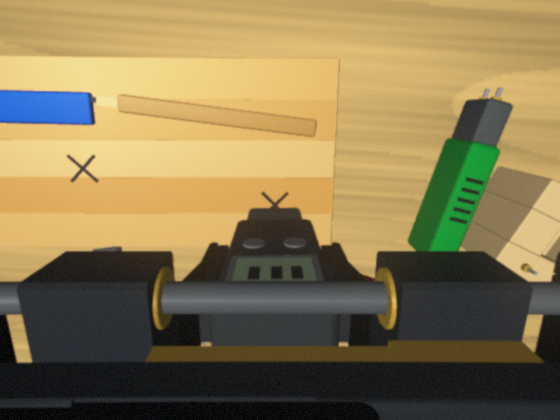

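The view shows the right cross at (274,205), just above the meter's nose, and the mid cross at (83,168). I lower gently.

Call:
send_rows --pt "-2 0 12 0 1" --pt "-2 0 22 0 1" --pt "-2 0 28 0 1" --pt "-2 0 30 0 1" --pt "-2 0 31 0 1" --pt "-2 0 31 0 1"

```text
clock: 8.93
tool_pos: [0.53, -0.1435, 0.1348]
ee_rot: [[0.998, 0.059, 0.0], [0.059, -0.998, -0.0], [0.0, 0.0, -1.0]]
contact_force: [-0.0, 0.1, -1.2]
width: 0.0457
grip_force: 29.9
```

Call:
send_rows --pt "0 0 0.7 0 1" --pt "0 0 1.4 0 1" --pt "0 0 2 0 1" --pt "0 0 2 0 1"

```text
clock: 9.43
tool_pos: [0.5301, -0.1436, 0.1334]
ee_rot: [[0.998, 0.059, 0.001], [0.059, -0.998, -0.0], [0.001, 0.001, -1.0]]
contact_force: [-1.6, 0.5, 5.3]
width: 0.046
grip_force: 29.9
```

Call:
send_rows --pt "0 0 0.3 0 1" --pt "0 0 0.3 0 1" --pt "0 0 0.3 0 1" --pt "0 0 0.3 0 1" --pt "0 0 0.3 0 1"

```text
clock: 10.05
tool_pos: [0.5301, -0.1436, 0.1333]
ee_rot: [[0.998, 0.059, 0.001], [0.059, -0.998, -0.001], [0.001, 0.001, -1.0]]
contact_force: [-2.1, -0.5, 7.2]
width: 0.0458
grip_force: 29.9
```

Run:
```python
from h import *
np.set_printoptions(precision=4,suppress=True)
s=manip.state();T=np.array(s["tool_pos"]);R=np.array(s["ee_rot"]);print(T,s["contact_force"])
for c in("scene","side"):
  manip.read_camera(c); print(c,"exp pins",proj(c,[T+R@[0,k,.107] for k in(.008,-.008)]))
  for n in["pin_left","pin_right","cross_right","cross_mid","cross_left"]:
    for q in manip.pinpoint(c,n)[:2]: print(n,round(q["p"],2),q["centre"],onz(c,q["centre"],.027))
```

```text
[ 0.5301 -0.1436  0.1333] [-2.1123 -0.4906  7.1823]
scene exp pins [[259.9289 206.3528]
 [264.2932 203.9707]]
pin_left 0.97 [264.0, 204.6] [ 0.5322 -0.1387  0.027 ]
pin_left 0.89 [182.6, 217.9] [ 0.4432 -0.3382  0.027 ]
pin_right 0.88 [236.5, 255.8] [ 0.6484 -0.3169  0.027 ]
pin_right 0.78 [258.9, 205.3] [ 0.5259 -0.1514  0.027 ]
cross_right 0.68 [263.9, 204.9] [ 0.5331 -0.1398  0.027 ]
cross_mid 0.87 [309.1, 186.8] [0.5477 0.0156 0.027 ]
cross_mid 0.71 [295.0, 210.8] [ 0.6064 -0.0927  0.027 ]
cross_left 0.65 [335.0, 170.6] [0.5343 0.137  0.027 ]
side exp pins [[307.726  223.7787]
 [304.5543 225.9485]]
pin_left 0.91 [308.0, 223.9] [ 0.5289 -0.1509  0.027 ]
pin_left 0.77 [316.0, 193.7] [ 0.6366 -0.3161  0.027 ]
pin_right 0.76 [369.1, 223.2] [ 0.391  -0.2823  0.027 ]
pin_right 0.75 [315.6, 201.7] [ 0.6014 -0.2726  0.027 ]
cross_mid 0.93 [264.8, 242.0] [0.5577 0.0088 0.027 ]
cross_left 0.9 [236.2, 270.1] [0.5198 0.153  0.027 ]
cross_left 0.65 [267.4, 248.9] [0.5274 0.0278 0.027 ]
```

Call:
send_rows --pt "0 0 -20 0 1" --pt "5 -25 -34 0 1" --pt "15 -70 -34 0 1" --pt "25 -115 -34 0 1" --pt "31 -153 -34 0 1" --pt "31 -153 -34 0 1" --pt "31 -153 -34 0 1" --pt "31 -153 -34 0 1"

```text
clock: 11.65
tool_pos: [0.5516, 0.0093, 0.1659]
ee_rot: [[0.998, 0.056, -0.0], [0.056, -0.998, -0.001], [-0.001, 0.001, -1.0]]
contact_force: [-0.2, -0.8, -2.2]
width: 0.0459
grip_force: 29.9
```

```bash
python3 l.py pics/w5.png
python3 - <<'E'
from c import *
im=cv2.imread("pics/w5.png")
print(cross(im,(80,240)) )
cv2.imwrite("pics/w5c.png",cv2.resize(im[120:280,0:340],None,fx=2,fy=2))
E
```

```text
[[ 0.9984  0.0565 -0.0005]
 [ 0.0565 -0.9984 -0.0007]
 [-0.0005  0.0007 -1.    ]] [0.5516 0.0093 0.1659] 11.65 [-0.2244 -0.7838 -2.2431]
tcp proj cross-plane [[273.7777 202.6879]] pins [[284.7379 213.8163]
 [262.9074 213.8419]]
cross_left 0.93 [105.6, 230.1] [0.5202 0.1487 0.027 ]
cross_mid 0.72 [266.0, 201.9] [0.552  0.0162 0.027 ]
cross_right 0.96 [452.1, 234.6] [ 0.5324 -0.1409  0.027 ]
pin_left 0.87 [265.1, 218.3] [0.5478 0.0164 0.0589]
pin_right 0.62 [281.9, 217.7] [0.549  0.0043 0.0589]
meter 0.92 [271.5, 214.8] [0.5508 0.0122 0.0589]
(array([ 95. , 237.5]), 9)
```

View pics/w5c.png

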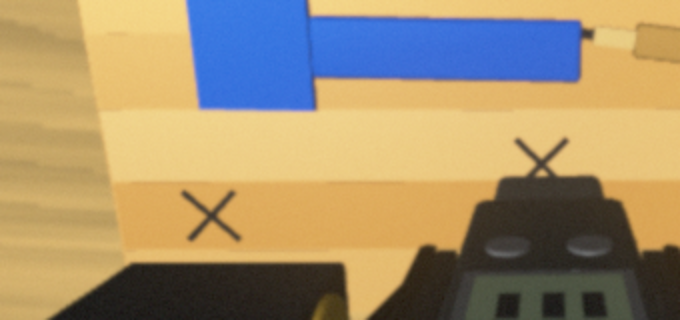

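The crop shows the mid cross at full-image (270.5,202.5), 3 px left of the pins' line, and the left cross at (106,228).

Call:
send_rows --pt "0 -2 12 0 1" --pt "0 -2 24 0 1" --pt "0 -2 29 0 1" --pt "0 -2 31 0 1" --pt "0 -2 32 0 1" --pt "0 -2 33 0 1" --pt "0 -2 33.6 0 1" --pt "0 -2 34 0 1"

```text
clock: 13.0
tool_pos: [0.5521, 0.0131, 0.1334]
ee_rot: [[0.998, 0.059, 0.001], [0.059, -0.998, -0.0], [0.001, 0.0, -1.0]]
contact_force: [-2.4, -0.6, 6.7]
width: 0.046
grip_force: 29.9
```

Call:
send_rows --pt "0 0 0 0 1" --pt "0 0 0 0 1" --pt "0 0 0 0 1" --pt "0 0 0 0 1"

```text
clock: 13.5
tool_pos: [0.552, 0.0131, 0.1334]
ee_rot: [[0.998, 0.059, 0.001], [0.059, -0.998, -0.0], [0.001, 0.0, -1.0]]
contact_force: [-1.5, -1.5, 6.1]
width: 0.0459
grip_force: 29.9
```

Call:
send_rows --pt "0 0 -20 0 1" --pt "-4 -25 -34 0 1" --pt "-12 -70 -34 0 1" --pt "-20 -115 -34 0 1" --pt "-22.5 -137 -34 0 1" --pt "-22.5 -137 -34 0 1" --pt "-22.5 -137 -34 0 1" --pt "-22.5 -137 -34 0 1"

```text
clock: 14.5
tool_pos: [0.5215, 0.1466, 0.166]
ee_rot: [[0.998, 0.056, -0.0], [0.056, -0.998, -0.001], [-0.0, 0.001, -1.0]]
contact_force: [-0.2, -0.7, -1.1]
width: 0.0462
grip_force: 29.9
```

```bash
python3 l.py pics/w6.png
python3 - <<'E'
import cv2
im=cv2.imread("pics/w6.png")
cv2.imwrite("pics/w6c.png",cv2.resize(im[160:260,200:350],None,fx=4,fy=4))
E
```

```text
[[ 0.9984  0.0562 -0.0002]
 [ 0.0562 -0.9984 -0.0008]
 [-0.0002  0.0007 -1.    ]] [0.5215 0.1466 0.166 ] 14.5 [-0.2431 -0.7424 -1.0567]
tcp proj cross-plane [[273.8973 202.5973]] pins [[284.8846 213.7013]
 [263.05   213.7241]]
cross_left 0.73 [272.2, 202.8] [0.5212 0.1483 0.027 ]
cross_mid 0.93 [442.4, 175.2] [0.5515 0.0137 0.027 ]
cross_mid 0.7 [275.1, 214.6] [0.5112 0.1457 0.027 ]
pin_left 0.59 [263.9, 215.9] [0.5191 0.1549 0.059 ]
pin_right 0.62 [283.7, 217.4] [0.5188 0.1405 0.059 ]
meter 0.93 [273.7, 214.5] [0.5205 0.1481 0.059 ]
meter 0.65 [441.5, 174.8] [0.5567 0.0311 0.059 ]
```

View pics/w6c.png

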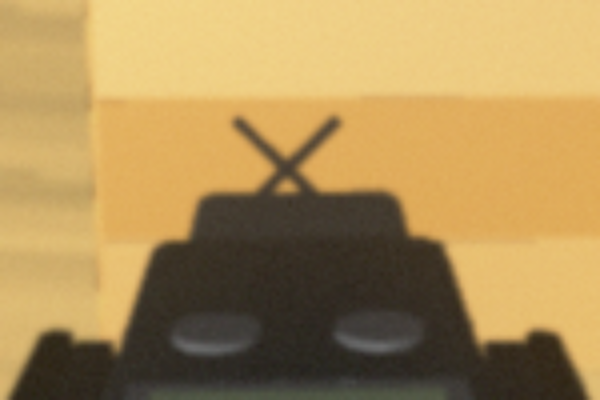

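The left cross sits at (271.8,201.8), in line with the pins once the arm settles, so I press.

Call:
send_rows --pt "0 0 12 0 1" --pt "0 0 24 0 1" --pt "0 0 29 0 1" --pt "0 0 31 0 1" --pt "0 0 32 0 1" --pt "0 0 33 0 1" --pt "0 0 33.6 0 1" --pt "0 0 34 0 1"

```text
clock: 15.85
tool_pos: [0.5215, 0.1486, 0.1333]
ee_rot: [[0.998, 0.059, 0.001], [0.059, -0.998, -0.0], [0.001, 0.0, -1.0]]
contact_force: [-1.8, -0.9, 6.9]
width: 0.0458
grip_force: 29.9
```

Call:
send_rows --pt "0 0 0 0 1" --pt "0 0 0 0 1" --pt "0 0 0 0 1" --pt "0 0 0 0 1"

```text
clock: 16.35
tool_pos: [0.5215, 0.1486, 0.1334]
ee_rot: [[0.998, 0.059, 0.001], [0.059, -0.998, -0.0], [0.001, 0.0, -1.0]]
contact_force: [-2.7, -0.2, 5.8]
width: 0.046
grip_force: 29.9
```

All three presses are done. The rows cannot tilt the tool, so I will swivel the meter in the pads by dragging its nose against the fixed block's far (+x) top edge.

Call:
send_rows --pt "0 0 -40 0 1" --pt "0 20 -90 0 1" --pt "3 60 -110 3 1" --pt "6 110 -110 6 1" --pt "9 165 -110 9 1" --pt "11 220 -110 12 1" --pt "12 275 -110 15 1" --pt "13 330 -110 18 1"

```text
clock: 17.35
tool_pos: [0.5534, -0.1819, 0.2421]
ee_rot: [[0.967, -0.254, 0.0], [-0.254, -0.967, -0.0], [0.0, 0.0, -1.0]]
contact_force: [0.4, -0.1, -1.0]
width: 0.0462
grip_force: 29.9
```

Run:
```python
from h import *
np.set_printoptions(precision=4,suppress=True)
s=manip.state();T=np.array(s["tool_pos"]);R=np.array(s["ee_rot"]);print(T,R,s["contact_force"])
a=np.radians(-23);u=np.array([np.cos(a),np.sin(a)])
P=np.append(np.array([.5185,-.3715])+u*.060,T[2]);print(P,1000*R.T@(P-T),"turn",np.degrees(np.arctan2(R[1,0],R[0,0]))+23)
```

```text
[ 0.5534 -0.1819  0.2421] [[ 0.9672 -0.254   0.0003]
 [-0.254  -0.9672 -0.0003]
 [ 0.0004  0.0002 -1.    ]] [ 0.3547 -0.0612 -1.0023]
[ 0.5737 -0.3949  0.2421] [ 73.7267 200.9047   0.0639] turn 8.28799822368807
```

Call:
send_rows --pt "18 50 0 3 1" --pt "36 100 0 6 1" --pt "55 150 0 8.3 1" --pt "74 198 0 8.3 1" --pt "74 201 0 8.3 1" --pt "74 201 0 8.3 1" --pt "74 201 0 8.3 1"

```text
clock: 18.23
tool_pos: [0.5751, -0.3913, 0.2424]
ee_rot: [[0.922, -0.387, 0.0], [-0.387, -0.922, 0.001], [0.0, -0.001, -1.0]]
contact_force: [-0.6, 0.4, -2.0]
width: 0.0463
grip_force: 29.9
```

Run:
```python
from h import *
np.set_printoptions(precision=4,suppress=True)
s=manip.state();T=np.array(s["tool_pos"]);R=np.array(s["ee_rot"]);print(T,R,s["contact_force"])
im=manip.read_camera("wrist");cv2.imwrite("pics/w7.png",im)
a=np.radians(-23);u=np.array([np.cos(a),np.sin(a)])
P=np.append(np.array([.5185,-.3715])+u*.060,.133);print(P,1000*R.T@(P-T),"turn",np.degrees(np.arctan2(R[1,0],R[0,0]))+23)
```

```text
[ 0.5751 -0.3913  0.2424] [[ 0.922  -0.3871  0.0004]
 [-0.3871 -0.922   0.0009]
 [ 0.0001 -0.001  -1.    ]] [-0.5722  0.4031 -1.9638]
[ 0.5737 -0.3949  0.133 ] [  0.1577   4.0335 109.3862] turn 0.22474706956256085
```

View pics/w7.png

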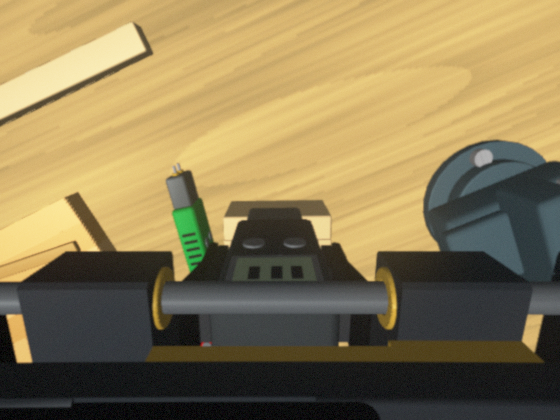

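The view shows the block's far side at about (277,210) behind the nose, green at (187,220) clear to the left, and the vise at the right. I check the block face against my estimate.

Run:
```python
from h import *
np.set_printoptions(precision=1,suppress=True)
a=np.radians(-23);u=np.array([np.cos(a),np.sin(a)]);v=np.array([-u[1],u[0]])
for z in(0,.064):
    print(z,proj("wrist",[np.append(np.array([.5185,-.3715])+u*.038+v*k,z) for k in(.052,-.052)]))
im=cv2.imread("pics/w7.png");print(im[190:250:3,229].tolist())
```

```text
0 [[230.9 198.3]
 [323.6 198.6]]
0.064 [[222.8 214.6]
 [332.7 215. ]]
[[110, 174, 209], [111, 182, 218], [117, 187, 219], [118, 191, 224], [116, 184, 217], [90, 135, 160], [71, 100, 115], [65, 94, 108], [63, 97, 110], [124, 175, 203], [169, 228, 246], [168, 227, 245], [164, 226, 243], [165, 226, 244], [165, 224, 243], [161, 224, 242], [158, 220, 241], [145, 201, 229], [147, 201, 226], [73, 98, 110]]
```

Call:
send_rows --pt "0 0 40 0 1" --pt "0 0 80 0 1" --pt "0 0 102 0 1" --pt "0 0 109 0 1" --pt "0 0 109 0 1" --pt "-7 0 109 0 1" --pt "-14 0 109 0 1" --pt "-20 0 109 0 1"

```text
clock: 19.27
tool_pos: [0.5589, -0.387, 0.1352]
ee_rot: [[0.921, -0.389, 0.009], [-0.389, -0.921, -0.005], [0.01, 0.001, -1.0]]
contact_force: [7.2, -4.3, -4.7]
width: 0.0455
grip_force: 30.0
```

Call:
send_rows --pt "-5 0 0 0 1" --pt "-9 0 0 0 1" --pt "-13 0 0 0 1" --pt "-13 0 0 0 1"

```text
clock: 19.77
tool_pos: [0.5473, -0.3821, 0.1357]
ee_rot: [[0.921, -0.389, 0.01], [-0.389, -0.921, -0.005], [0.011, 0.001, -1.0]]
contact_force: [7.0, -3.5, -3.2]
width: 0.046
grip_force: 30.0
```

Call:
send_rows --pt "-6 0 0 0 1" --pt "-12 0 0 0 1" --pt "-18 0 0 0 1" --pt "-24 0 0 0 1" --pt "-24 0 0 0 1"

```text
clock: 20.4
tool_pos: [0.5251, -0.3724, 0.1361]
ee_rot: [[0.921, -0.389, 0.009], [-0.389, -0.921, -0.005], [0.01, 0.001, -1.0]]
contact_force: [5.8, -1.6, -0.3]
width: 0.0457
grip_force: 30.0
```

Run:
```python
from h import *
np.set_printoptions(precision=3,suppress=True)
s=manip.state();T=np.array(s["tool_pos"]);R=np.array(s["ee_rot"]);print(T,s["contact_force"],s["grip_force"])
a=manip.read_camera("scene");b=manip.read_camera("side")
G=T+R@[0,0,.003]
for c,im in(("scene",a),("side",b)):
    p=proj(c,[G])[0];print(c,p)
    for th in(0,20,30,45,60):
        t=np.radians(th);print(th,proj(c,[G+R@[.105*np.sin(t),0,.105*np.cos(t)],G+R@[-.037*np.sin(t),0,-.037*np.cos(t)]]).ravel())
    x,y=int(p[0]),int(p[1]);x0=max(x-50,0);y0=max(y-60,0)
    cr=im[y0:y0+120,x0:x0+100]
    globals()[c]=cv2.resize(cr,(400,480),interpolation=cv2.INTER_CUBIC);print(c,"off",x0,y0)
cv2.imwrite("pics/tilt.png",np.hstack([scene,side]))
```

```text
[ 0.525 -0.372  0.136] [ 5.844 -1.567 -0.29 ] 29.9995932681486
scene [183.384 204.258]
0 [188.01  239.233 181.615 190.95 ]
20 [190.062 246.526 180.928 188.793]
30 [190.85  248.483 180.698 188.427]
45 [191.646 248.979 180.512 188.784]
60 [191.899 246.333 180.523 190.175]
scene off 133 144
side [353.576 170.367]
0 [351.491 197.957 354.344 160.157]
20 [346.315 191.669 356.321 162.309]
30 [344.057 187.624 357.204 163.788]
45 [341.234 180.741 358.316 166.383]
60 [339.217 173.24  359.099 169.262]
side off 303 110
```

View pics/tilt.png

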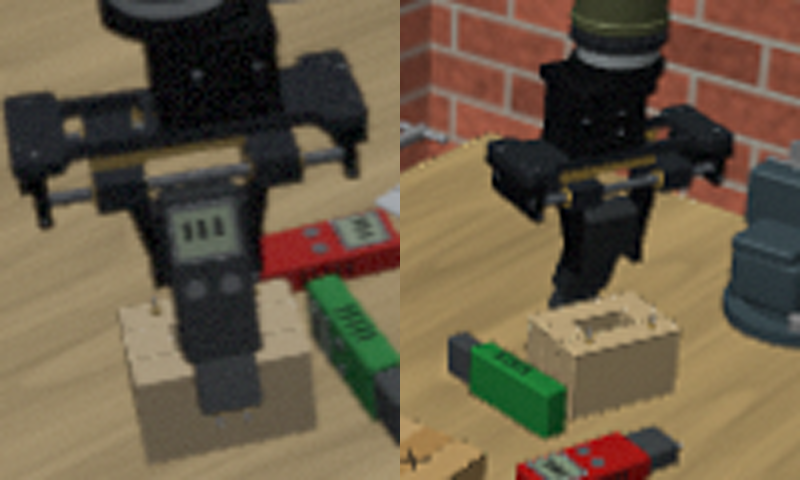

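The picture shows the meter swivelled about 30° in the pads, screen tilting up (scene crop) and nose out past the block's far edge. I continue the drag.

Call:
send_rows --pt "-6 0 1 0 1" --pt "-12 0 2 0 1" --pt "-18 0 3 0 1" --pt "-24 0 3 0 1" --pt "-27 0 3 0 1" --pt "-27 0 3 0 1" --pt "-27 0 3 0 1"

```text
clock: 21.38
tool_pos: [0.4976, -0.361, 0.1315]
ee_rot: [[0.921, -0.389, 0.002], [-0.389, -0.921, -0.001], [0.002, 0.001, -1.0]]
contact_force: [2.3, -0.5, 3.7]
width: 0.0455
grip_force: 30.0
```

Call:
send_rows --pt "0 0 -30 0 1" --pt "0 0 -80 0 1" --pt "0 0 -130 0 1" --pt "0 0 -160 0 1" --pt "0 0 -170 0 1" --pt "0 0 -170 0 1" --pt "0 0 -170 0 1" --pt "0 0 -170 0 1"

```text
clock: 22.38
tool_pos: [0.4963, -0.3603, 0.2984]
ee_rot: [[0.921, -0.389, -0.003], [-0.389, -0.921, 0.002], [-0.003, -0.001, -1.0]]
contact_force: [-0.1, -0.6, -1.5]
width: 0.046
grip_force: 30.0
```

Run:
```python
from h import *
np.set_printoptions(precision=3,suppress=True)
s=manip.state();T=np.array(s["tool_pos"]);R=np.array(s["ee_rot"]);print(T,s["contact_force"],s["grip_force"],s["clock"])
G=T+R@[0,0,.003]
for c in("scene","side","wrist"):
    im=manip.read_camera(c)
    for th in(0,20,30,40,50,60,75):
        t=np.radians(th);x=np.array([np.cos(t),0,-np.sin(t)]);z=np.array([-np.sin(t),0,-np.cos(t)])
        print(c,th,"pins,noseend,screen",proj(c,[G+R@(-.105*z),G+R@(-.095*z),G+R@(.013*z+.012*x)]).ravel())
    for n in("pin_left","pin_right","meter"):
        for q in manip.pinpoint(c,n)[:2]:print(n,round(q["p"],2),q["centre"])
    if c!="wrist":
        p=proj(c,[G])[0];x,y=int(p[0]),int(p[1]);x0=max(x-50,0);y0=max(y-60,0)
        globals()[c]=cv2.resize(im[y0:y0+120,x0:x0+100],(400,480),interpolation=cv2.INTER_CUBIC);print(c,"off",x0,y0)
cv2.imwrite("pics/tilt2.png",np.hstack([scene,side]))
```

```text
[ 0.496 -0.36   0.298] [-0.102 -0.562 -1.512] 29.998815476428717 22.375
scene 0 pins,noseend,screen [178.675 176.192 178.172 172.49  173.056 132.128]
scene 20 pins,noseend,screen [180.614 182.248 179.918 177.883 172.542 129.618]
scene 30 pins,noseend,screen [181.306 183.342 180.535 178.805 172.307 128.6  ]
scene 40 pins,noseend,screen [181.773 183.003 180.944 178.425 172.096 127.786]
scene 50 pins,noseend,screen [181.988 181.164 181.124 176.689 171.915 127.198]
scene 60 pins,noseend,screen [181.929 177.802 181.057 173.586 171.771 126.853]
scene 75 pins,noseend,screen [181.302 169.989 180.473 166.467 171.631 126.81 ]
pin_left 0.93 [178.0, 214.7]
pin_left 0.79 [185.2, 185.8]
pin_right 0.85 [236.5, 255.2]
pin_right 0.55 [179.6, 186.6]
meter 0.78 [180.9, 214.1]
meter 0.78 [236.6, 255.0]
scene off 123 75
side 0 pins,noseend,screen [359.835 158.057 360.052 155.159 360.401 121.291]
side 20 pins,noseend,screen [354.108 152.109 354.84  149.795 361.371 120.772]
side 30 pins,noseend,screen [351.616 148.06  352.569 146.124 361.904 120.774]
side 40 pins,noseend,screen [349.451 143.443 350.594 141
[... 456 characters left out ...]
eend,screen [273.111 214.534 273.065 218.506 272.081 268.364]
wrist 20 pins,noseend,screen [272.962 167.686 272.922 174.898 272.07  283.726]
wrist 30 pins,noseend,screen [272.858 144.587 272.823 153.699 272.078 291.461]
wrist 40 pins,noseend,screen [272.729 121.717 272.702 133.012 272.095 298.804]
wrist 50 pins,noseend,screen [272.572  99.208 272.555 113.058 272.119 305.454]
wrist 60 pins,noseend,screen [272.38   77.36  272.378  94.226 272.151 311.154]
wrist 75 pins,noseend,screen [272.011  47.175 272.044  69.607 272.209 317.504]
pin_left 0.74 [181.2, 83.2]
pin_left 0.57 [262.1, 99.3]
pin_right 0.72 [184.9, 82.3]
pin_right 0.65 [464.4, 122.7]
meter 0.98 [274.3, 93.4]
meter 0.89 [178.5, 80.2]
```

View pics/tilt2.png

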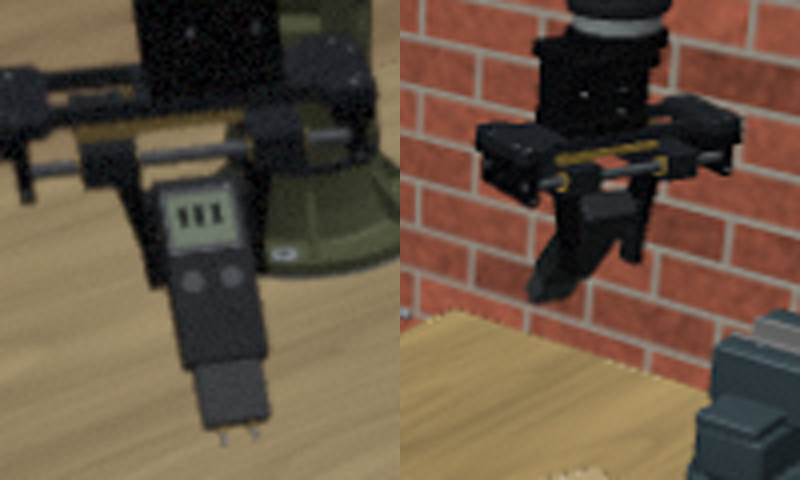

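The scene and side crops show the meter in the air with its screen up. The wrist view puts the pins at row 93–99, which means a tilt of about 50° and the screen about 40° from straight up. That is well within the limits, with the pins about 0.22 m up.

Call:
send_rows --pt "0 0 0 0 1" --pt "0 0 0 0 1" --pt "0 0 0 0 1" --pt "0 0 0 0 1"

```text
clock: 23.48
tool_pos: [0.497, -0.3606, 0.3002]
ee_rot: [[0.921, -0.389, -0.0], [-0.389, -0.921, -0.0], [-0.0, 0.0, -1.0]]
contact_force: [0.4, 0.8, -1.7]
width: 0.0458
grip_force: 30.0
```

```bash
python3 -c "
from station import manip
print(manip.hand_in())"
```

```text
the job is handed in; nothing more can be done
None
```

The meter was drawn from its block, pressed on the right, middle and left crosses in turn, then lifted and tipped about 50° screen up; it was still gripped when I handed the job in at 23.5 s, and no verdict came back.

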